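# Release the pinned tube carrier

### The job

Take the carrier with the six small tubes out of its dock: pull that dock's sprung T-handle plunger up, twist it a quarter turn so that it stays up by itself, and let go of it. Then draw the carrier out from under the plunger's bridge, carry it upright to the dark mat and set it down, without dropping it, on the middle of the mat. Leave the plunger latched up, and leave the other carrier, with the two jars, in its dock.

Things in the scene. Friction and masses are not known exactly. Their poses are not given: they have to be found in the camera images.
- plunger_grip (a point): Centre of the black T-handle of the tube carrier's plunger: bar 46 (x) x 14 (y, grip across) x 24 mm high, 128 mm over the bench when down, on the vertical axis z. A spring holds it down, 4 to 8 N. It cannot turn until pulled up 20 mm (pull 26; stop at 32). Then turn it 60 to 90 degrees either way about z (stop 97) and let go: it stays 20 mm up. Collar below: top at 70 mm. Dock 190x110 mm, fixed.
- tube_carrier_grip (a point): Centre of the tube carrier's handle, a black bar 50 (x) x 14 (y, grip across) x 24 mm, z up, 100 mm above the carrier's underside, 112 over the bench at the start. Plate 90x80x10 mm, 0.3 kg, six white-capped tubes (tops at 65 mm), tongue to +x pinned under the plunger's bridge 97 mm away. Side rails guide it: with the plunger up, draw it level along its -x by 55 mm or more, then lift.
- mat_center (a point): Centre of the top face of the plain dark rubber mat, 240 (x) x 220 (y) mm, 5 mm thick, fixed flat on the bench; z up. The middle of the mat means the carrier's handle over this point, at any yaw; the tongue may overhang the edge.
- jar_carrier_grip (a point): Centre of the handle of the other carrier, which holds two wide jars instead of six tubes, pinned by a like plunger in a like dock; same sizes, axes and heights. Not to be moved.

How it is judged:
On the way, in this order (a step that is already met when the one before it is completed fails the run):
1. the tube carrier's plunger is pulled up, twisted, and stays up with nothing in the fingers (distance of plunger_grip from where it was at the start of the episode above 0.014 m and contact force between the fingers and anything else below 0.5 N), for 0.3 s.
2. the tube carrier, still held, is set down on the middle of the mat (horizontal distance between tube_carrier_grip and mat_center below 0.05 m and angle between tube_carrier_grip's own z axis and vertical below 0.12 rad and z of tube_carrier_grip in the frame of mat_center between 0.09 and 0.11 m and contact force between the fingers and anything else above 1 N), for 0.1 s.
At the end, for the whole second after the job is handed in: The tube carrier stands upright (within 7 degrees) on the mat, its handle within 50 mm of the mat's centre and at its standing height (within 7 mm), released; its plunger is still latched at least 14 mm up; the jar carrier is within 20 mm of where it was (horizontal distance between tube_carrier_grip and mat_center below 0.05 m and angle between tube_carrier_grip's own z axis and vertical below 0.12 rad and z of tube_carrier_grip in the frame of mat_center between 0.093 and 0.107 m and distance of plunger_grip from where it was at the start of the episode above 0.014 m and distance of jar_carrier_grip from where it was at the start of the episode below 0.02 m); the robot touches nothing.
It fails at once if the jar carrier is moved (more than 20 mm) (distance of jar_carrier_grip from where it was at the start of the episode above 0.02 m).
It fails at once if the tube carrier is tipped by more than 30 degrees (angle between tube_carrier_grip's own z axis and vertical above 0.52 rad).
It also fails if it takes over 64 s, if anything falls off the work surface, if the arm or the gripper's body presses on something with over 40 N, if the wrist force passes 120 N, or if a joint passes its speed limit or range.

### The arm

A 6-joint arm with a two-finger parallel gripper is mounted at the origin on the work surface. World frame = base frame: x ahead of the robot, y to its left, z up, the work surface at z = 0. Lengths are in m, angles in rad, forces in N, time in s.
With the tool pointing down it reaches from about 0.25 to 0.725 m from the base axis. Payload 4 kg.
Tool frame: the origin (TCP) lies midway between the tips of the shut fingers; the grasp point (between the pads) lies 19 mm behind it; x points along the fingers, y is the direction in which the jaws open and shut, and the axes are right-handed (so a half turn about x gives the same grasp; the last joint's range is limited). The gripper opens to 85 mm and grips with 20 to 120 N. Pads are 22 mm wide; open, the fingers measure 114 mm over their backs; the gripper's body (76 mm by 85 mm) begins 54 mm behind the grasp point. The pads swing forward as they close: fully open they stand 13 mm farther back than shut.
Start: joints at [-1.129, 0.241, 0.005, 1.335, 0, 1.571], TCP at [0.214, -0.452, 0.231] pointing down, gripper open.
Joint ranges: [-2.72, 2.72], [-1.05, 1.87], [-1.09, 1.28], [-1.99, 2.15], [-1.42, 1.44], [-3.14, 3.14]. Speed limits (rad/s): [2.79, 2.79, 3.14, 3.14, 3.14, 3.14].

### API

Orientations are given as a unit quaternion [x, y, z, w].
In Python, from workcell import * gives the robot as it stands.
- The arm moves only by the tool play_rows, never from a script. Its argument "plan" is a list of rows, each a list of 7 numbers: the shift along the tool's x, y, z in mm, then the turn, a rotation vector about the tool's x, y, z in rad, then the closure, from -1 (fully open) to 1 (shut). In form: [[x, y, z, rx, ry, rz, grip], ...]. A call has 1 to 20 rows; each row shifts and turns the commanded pose from where the row before left it, along the tool's axes as they then stand; what a row does not reach is not made up. A row lasts 1/12 s, in which the tool goes at most 41.7 mm and 7.16 degrees, less where a joint would pass 70% of its speed; a pose out of reach is approached as far as the arm can. A call with a gripper value outside its range is refused whole. The fingers move at their own pace and stop on an object; the grip force is fixed at half the most. Time passes only in rows, so rows that do not move let the fingers close. It gives the time, the measured TCP pose, the force and the opening at its end, in the units of the state.
- get_obs(): the state, without advancing time (a new reading comes with each control period).
- camera(name): name is "side" or "top" or "wrist"; returns a dict with "frame" (420x560x3 uint8, red, green, blue), "depth" (420x560 float32, m along the optical axis (not along the pixel's ray), 0 where there is no reading), "fx", "fy", "cx", "cy" (pixels), "camera_from_world" (4x4, takes a point from world to camera coordinates). Camera axes: x right, y up, looking along -z (the intrinsics and any distortion apply to the point x, -y, -z); pixel columns grow to the right and rows downward; lengths in m; the calibration is good to about 2 mm. A picture is of the moment at which its call begins.
- job_done(): hands the job in, once; it reports no verdict.
Trained networks look in a picture, given as the dict that the camera call returned (one of the last four; its "shot" number tells which), for a name from the list of things; names that differ only in an ending like _2 or _b are one class to them, and where a whole thing is asked for, a point or a joint stands for the part that bears it (a point fixed in the world has none). Each returns a list of dicts, best first, with "confidence" (0 to 1); they miss things now and then, are a little off and sometimes report something else, mostly with a low value. They report only what shows in the picture. A call takes as long as a camera call.
- search_frame(thing, picture): "centre" ([x, y, z] in m, in world coordinates, good to about 4 mm: the middle of the surface that is visible of it).
- pinpoint(thing, picture): "centre" ([x, y, z] in m, in world coordinates, good to about 4 mm: a listed point, or the origin of a listed thing).
The state is a dict: "clock": time; "joint_pos": joint angles; "joint_vel": joint speeds; "tau": joint torques, N m; "eef_pos": TCP position; "tool_rot": TCP orientation; "ft_force": force on the tool from outside, world axes, zero at the start; "ft_torque": the same for the moment, N m; "grip_width": finger opening in m.
Only numpy, scipy, OpenCV 4.12 (cv2) and the standard library are available. Lean on these libraries where they do the work, as an engineer would, in place of code of your own. Each camera call takes 0.05 s, during which the arm holds its last target. There are 200 camera calls.

## Working session

There is one attempt and no reset: what is moved stays moved. The work goes in short steps, Python scripts to look and compute and a tool call to move; the robot and the scene stay as the last step left them, time stands still between calls to the robot, and variables do not carry over. Pictures are saved under pics/ and viewed, about 8 in all and at most 12, crops included, and the job is handed in when it is done.

Besides the shell and the picture viewer there is one more tool, called after "Call:" by a JSON object that holds its "method" and its "body". play_rows: Moves the arm, as the interface text tells. Its arguments: {"type":"object","properties":{"plan":{"type":"array","items":{"type":"array","items":{"type":"number"}}}},"required":["plan"]}

```bash
mkdir -p pics; python3 - <<'E'
from workcell import *
import cv2,numpy as np
np.set_printoptions(precision=4,suppress=True)
o=get_obs(); print(o['clock'],o['eef_pos'],o['tool_rot'],o['grip_width'],o['ft_force'])
for n in ['top','side']:
    p=camera(n); cv2.imwrite(f'pics/{n}0.png',p['frame'][:,:,::-1])
    for t in ['plunger_grip','tube_carrier_grip','mat_center','jar_carrier_grip']:
        print(n,t,[(np.round(d['centre'],4),round(d['confidence'],2)) for d in pinpoint(t,p)[:3]])
E
```

```text
0.0 [ 0.2135 -0.4514  0.2304] [-0.6898 -0.1557  0.6901 -0.1542] 0.08542781318759546 [0.2849 0.4211 1.3075]
top plunger_grip [(array([ 0.5976, -0.2441,  0.1302]), 0.93)]
top tube_carrier_grip [(array([ 0.5042, -0.2587,  0.1136]), 0.88)]
top mat_center [(array([0.5306, 0.2621, 0.003 ]), 0.79)]
top jar_carrier_grip [(array([ 0.4888, -0.0168,  0.109 ]), 0.78)]
side plunger_grip []
side tube_carrier_grip [(array([ 0.5036, -0.2525,  0.112 ]), 0.83)]
side mat_center [(array([0.5297, 0.2625, 0.0061]), 0.98)]
side jar_carrier_grip [(array([ 0.4889, -0.0177,  0.1184]), 0.94)]
```

View pics/top0.png

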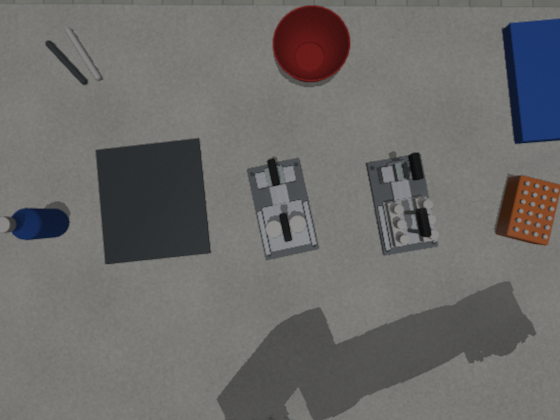

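View pics/side0.png

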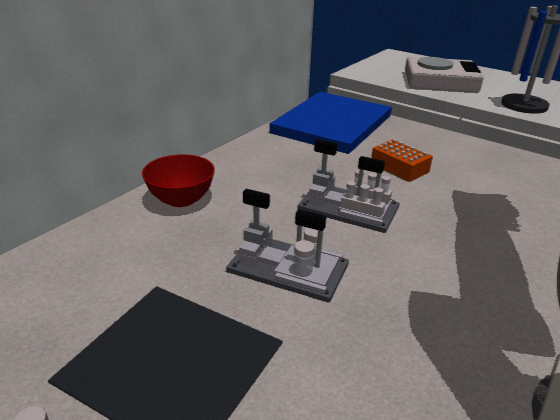

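The top view shows the tube carrier's dock at px (402,205), with its plunger bar at (416,166) and its handle at (424,221). The jar dock is at (283,208) and the mat at (153,200). The side view agrees. Next I'll refine the bars' centres and yaw from depth.

```bash
cat > h.py <<'E'
from workcell import *
import cv2,numpy as np
from scipy.spatial.transform import Rotation as R
np.set_printoptions(precision=4,suppress=True)
def cloud(p):
    v,u=np.indices(p['depth'].shape); d=p['depth']
    c=np.stack([(u-p['cx'])/p['fx']*d,-(v-p['cy'])/p['fy']*d,-d,np.ones_like(d)],-1)
    w=(c@np.linalg.inv(p['camera_from_world']).T)[...,:3]; w[d==0]=np.nan
    return w
def bar(w,frame,c,zlo,zhi,r=.04):
    m=(np.hypot(w[...,0]-c[0],w[...,1]-c[1])<r)&(w[...,2]>zlo)&(w[...,2]<zhi)&(frame.max(-1)<70)
    q=w[m]
    if len(q)<8: return len(q),
    (cx,cy),wh,a=cv2.minAreaRect((q[:,:2]*1000).astype(np.float32))
    e=np.linalg.svd(q[:,:2]-q[:,:2].mean(0),full_matrices=False)[2][0]
    return len(q),np.array([cx,cy]),np.array(wh),a,np.degrees(np.arctan2(e[1],e[0])),np.median(q[:,2])
def state():
    o=get_obs(); r=R.from_quat(o['tool_rot']).as_matrix()
    print('t',round(o['clock'],2),'tcp',o['eef_pos'],'F',o['ft_force'],'w',round(o['grip_width'],4)); print(r); return o,r
E
python3 - <<'E'
from h import *
state()
p=camera('top'); w=cloud(p)
for c in [(.5976,-.2441),(.504,-.2565),(.4888,-.0168)]: print(bar(w,p['frame'],c,.1,.15))
# dock outline/ mat
for c,z in [((.54,-.25),(.004,.04))]:
    m=(abs(w[...,0]-c[0])<.14)&(abs(w[...,1]-c[1])<.1)&(w[...,2]>z[0])&(w[...,2]<z[1])
    print(cv2.minAreaRect((w[m][:,:2]*1000).astype(np.float32)))
m=(p['frame'].max(-1)<60)&(abs(w[...,0]-.53)<.16)&(abs(w[...,1]-.262)<.16)
print(cv2.minAreaRect((w[m][:,:2]*1000).astype(np.float32)), np.median(w[m][:,2]))
E
```

```text
t 0.5 tcp [ 0.2138 -0.452   0.2313] F [-0.2289 -0.5887  0.1169] w 0.0852
[[-0.      0.4276 -0.904 ]
 [ 0.0001 -0.904  -0.4276]
 [-1.     -0.0001  0.    ]]
(315, array([ 599.0999, -237.0061]), array([44.6073, 14.4291]), 10.913527488708496, np.float64(-168.27113848568743), np.float64(0.13872960377924803))
(330, array([ 504.8057, -255.5576]), array([50.0123, 14.7434]), 11.100513458251953, np.float64(-168.81498938617898), np.float64(0.12277545476726637))
(209, array([490.8792, -17.1084]), array([49.5353, 13.4485]), 14.528131484985352, np.float64(-165.5877285952107), np.float64(0.123425463281163))
((540.8565673828125, -260.5740051269531), (175.05543518066406, 276.85491943359375), 89.95744323730469)
((534.60205078125, 260.55084228515625), (238.0232391357422, 217.85487365722656), 7.6092848777771) 0.004703255826416175
```

Call:
{"method": "play_rows", "body": {"plan": [[0, -1.86, -27.5, 0, 0, 0, -1], [0, -1.86, -27.5, 0, 0, 0, -1], [0, -1.86, -27.5, 0, 0, 0, -1], [0, -1.86, -27.5, 0, 0, 0, -1], [0, -1.86, -27.5, 0, 0, 0, -1], [0, -1.86, -27.5, 0, 0, 0, -1], [0, -1.86, -27.5, 0, 0, 0, -1], [0, -1.86, -27.5, 0, 0, 0, -1], [0, -1.86, -27.5, 0, 0, 0, -1], [0, -1.86, -27.5, 0, 0, 0, -1], [0, -1.86, -27.5, 0, 0, 0, -1], [0, -1.86, -27.5, 0, 0, 0, -1], [0, -1.86, -27.5, 0, 0, 0, -1], [0, -1.86, -27.5, 0, 0, 0, -1], [0, -1.86, -27.5, 0, 0, 0, -1], [0, -1.86, -27.5, 0, 0, 0, -1], [0, 0, 0, 0.083, 0, 0, -1], [0, 0, 0, 0.083, 0, 0, -1], [0, 0, 0, 0.082, 0, 0, -1], [0, 0, 0, 0, 0, 0, -1]]}}

```text
clock: 2.22
eef_pos: [0.599, -0.2367, 0.2309]
tool_rot: [-0.704, -0.068, 0.704, -0.068]
ft_force: [0.4, 0.1, 0.8]
grip_width: 0.0853
```

```bash
python3 - <<'E'
from h import *
o,r=state(); print(o['joint_pos'])
p=camera('wrist'); w=cloud(p); cv2.imwrite('pics/w1.png',p['frame'][:,:,::-1])
for t in ['plunger_grip','tube_carrier_grip']: print(t,[(np.round(d['centre'],4),round(d['confidence'],2)) for d in pinpoint(t,p)[:2]])
for c in [(.599,-.237),(.505,-.2555)]:
    for zl in (.115,): print(bar(w,p['frame'],c,zl,.15))
E
```

```text
t 2.22 tcp [ 0.599  -0.2367  0.2309] F [0.3909 0.0853 0.761 ] w 0.0853
[[-0.0005  0.1919 -0.9814]
 [ 0.0002 -0.9814 -0.1919]
 [-1.     -0.0003  0.0004]]
[-0.3762  0.5404  0.4488  1.4796 -0.      2.5723]
plunger_grip [(array([ 0.6015, -0.2388,  0.1296]), 0.92)]
tube_carrier_grip [(array([ 0.502 , -0.2565,  0.1112]), 0.61)]
(1087, array([ 599.4354, -236.5791]), array([45.4533, 13.8436]), 11.381266593933105, np.float64(-168.6498902876671), np.float64(0.1392164513237379))
(756, array([ 504.9263, -255.1953]), array([49.3859, 12.5357]), 11.32316780090332, np.float64(-168.10952428238673), np.float64(0.12309666837472608))
```

View pics/w1.png

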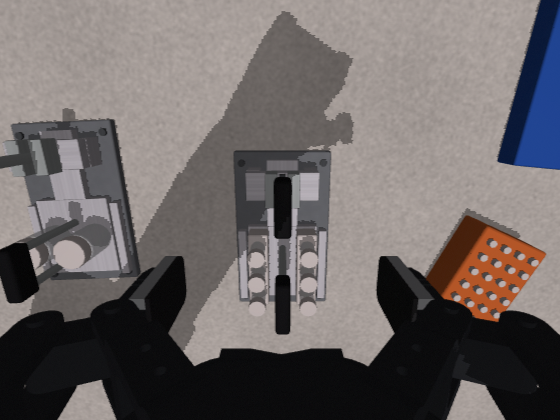

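The wrist view shows the plunger bar at px (283,207), centred between the open fingers and aligned with them; the six-tube carrier's handle is behind it at (283,305). I'll descend and grip.

Call:
{"method": "play_rows", "body": {"plan": [[20, 0, 0, 0, 0, 0, -1], [20, 0, 0, 0, 0, 0, -1], [20, 0, 0, 0, 0, 0, -1], [20, 0, 0, 0, 0, 0, -1], [20, 0, 0, 0, 0, 0, -1], [15, 0, 0, 0, 0, 0, -1], [7, 0, 0, 0, 0, 0, -1], [0, 0, 0, 0, 0, 0, -1], [0, 0, 0, 0, 0, 0, 1], [0, 0, 0, 0, 0, 0, 1], [0, 0, 0, 0, 0, 0, 1], [0, 0, 0, 0, 0, 0, 1], [0, 0, 0, 0, 0, 0, 1], [0, 0, 0, 0, 0, 0, 1], [0, 0, 0, 0, 0, 0, 1], [0, 0, 0, 0, 0, 0, 1], [0, 0, 0, 0, 0, 0, 1], [0, 0, 0, 0, 0, 0, 1], [0, 0, 0, 0, 0, 0, 1], [0, 0, 0, 0, 0, 0, 1]]}}

```text
clock: 4.03
eef_pos: [0.5992, -0.2374, 0.1101]
tool_rot: [0.704, 0.068, -0.703, 0.069]
ft_force: [-0.3, -1.3, 5.2]
grip_width: 0.0134
```

Call:
{"method": "play_rows", "body": {"plan": [[-6, 0, 0, 0, 0, 0, 1], [-6, 0, 0, 0, 0, 0, 1], [-6, 0, 0, 0, 0, 0, 1], [-5, 0, 0, 0, 0, 0, 1], [-3, 0, 0, 0, 0, 0, 1], [0, 0, 0, 0, 0, 0, 1], [0, 0, 0, 0, 0, 0, 1]]}}

```text
clock: 4.62
eef_pos: [0.5988, -0.2372, 0.1342]
tool_rot: [-0.704, -0.068, 0.704, -0.068]
ft_force: [3.9, -3.6, -9.3]
grip_width: 0.0132
```

Call:
{"method": "play_rows", "body": {"plan": [[-2, 0, 0, 0, 0, 0, 1], [0, 0, 0, -0.1, 0, 0, 1], [0, 0, 0, -0.1, 0, 0, 1], [0, 0, 0, -0.1, 0, 0, 1], [0, 0, 0, -0.1, 0, 0, 1], [0, 0, 0, 0, 0, 0, 1]]}}

```text
clock: 5.12
eef_pos: [0.5987, -0.2369, 0.1359]
tool_rot: [-0.675, -0.208, 0.676, -0.208]
ft_force: [2.9, -2.8, -9.2]
grip_width: 0.0126
```

Call:
{"method": "play_rows", "body": {"plan": [[0, 0, 0, -0.1, 0, 0, 1], [0, 0, 0, -0.1, 0, 0, 1], [0, 0, 0, -0.1, 0, 0, 1], [0, 0, 0, -0.1, 0, 0, 1], [0, 0, 0, -0.1, 0, 0, 1], [0, 0, 0, -0.1, 0, 0, 1], [0, 0, 0, -0.1, 0, 0, 1], [0, 0, 0, -0.1, 0, 0, 1], [0, 0, 0, -0.1, 0, 0, 1], [0, 0, 0, -0.1, 0, 0, 1], [0, 0, 0, 0, 0, 0, 1], [0, 0, 0, 0, 0, 0, 1]]}}

```text
clock: 6.12
eef_pos: [0.598, -0.2366, 0.1359]
tool_rot: [0.494, 0.506, -0.495, 0.504]
ft_force: [2.6, -3.3, -7.4]
grip_width: 0.0126
```

```bash
python3 - <<'E'
from h import *
o,r=state(); print(o['joint_pos'],o['ft_torque'])
p=camera('side'); cv2.imwrite('pics/s2.png',cv2.resize(p['frame'][110:260,230:430,::-1],None,fx=4,fy=4))
E
```

```text
t 6.12 tcp [ 0.598  -0.2366  0.1359] F [ 2.6197 -3.3081 -7.3989] w 0.0126
[[-0.0026  0.9998  0.0205]
 [ 0.0011  0.0205 -0.9998]
 [-1.     -0.0025 -0.0012]]
[-0.3768  0.5778  0.2644  1.2601  0.0001  1.1735] [-0.6582 -0.6663  0.0548]
```

View pics/s2.png

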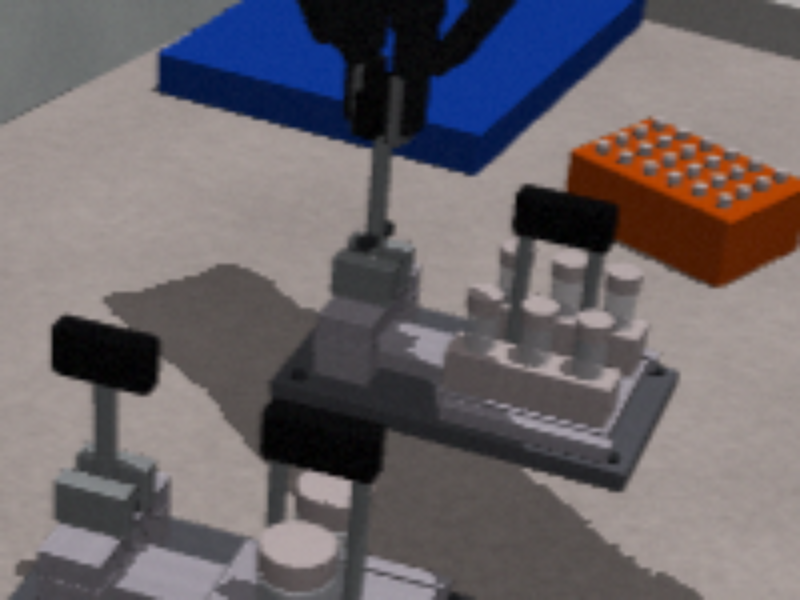

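The crop shows the shaft raised, with its cross pin turned and above the collar at px (372,240), and the bar held. I'll lower it a little, then let go.

Call:
{"method": "play_rows", "body": {"plan": [[2, 0, 0, 0, 0, 0, 1], [2, 0, 0, 0, 0, 0, 1], [0, 0, 0, 0, 0, 0, 1], [0, 0, 0, 0, 0, 0, -1], [0, 0, 0, 0, 0, 0, -1], [0, 0, 0, 0, 0, 0, -1], [0, 0, 0, 0, 0, 0, -1], [0, 0, 0, 0, 0, 0, -1], [0, 0, 0, 0, 0, 0, -1], [0, 0, 0, 0, 0, 0, -1], [0, 0, 0, 0, 0, 0, -1], [0, 0, 0, 0, 0, 0, -1], [0, 0, 0, 0, 0, 0, -1], [0, 0, 0, 0, 0, 0, -1]]}}

```text
clock: 7.33
eef_pos: [0.5988, -0.2369, 0.1332]
tool_rot: [0.494, 0.506, -0.494, 0.506]
ft_force: [-0.5, -0.2, -0.4]
grip_width: 0.0854
```

Call:
{"method": "play_rows", "body": {"plan": [[-15, 0, 0, 0, 0, 0, -1], [-20, 0, 0, 0, 0, 0, -1], [-20, 0, 0, 0, 0, 0, -1], [-20, 0, 0, 0, 0, 0, -1], [-20, 0, 0, 0, 0, 0, -1], [0, 0, 0, 0, 0, 0, -1], [0, 0, 0, 0, 0, 0, -1]]}}

```text
clock: 7.92
eef_pos: [0.5997, -0.2373, 0.2298]
tool_rot: [0.495, 0.505, -0.494, 0.507]
ft_force: [-0.1, -0.2, -0.2]
grip_width: 0.0851
```

```bash
python3 - <<'E'
from h import *
o,r=state(); print(o['joint_pos'])
for n in ('wrist','top'):
    p=camera(n); w=cloud(p)
    print(n,[(np.round(d['centre'],4),round(d['confidence'],2)) for d in pinpoint('plunger_grip',p)[:2]])
    print(bar(w,p['frame'],(.599,-.237),.13,.18)); print(bar(w,p['frame'],(.505,-.2555),.1,.15))
E
```

```text
t 7.92 tcp [ 0.5997 -0.2373  0.2298] F [-0.1164 -0.2085 -0.2137] w 0.0851
[[ 0.0032  0.9997  0.023 ]
 [-0.0012  0.023  -0.9997]
 [-1.      0.0032  0.0013]]
[-0.3768  0.5389  0.4432  1.4717  0.      1.171 ]
wrist [(array([ 0.6012, -0.2386,  0.1472]), 0.69)]
(1289, array([ 598.6541, -236.5755]), array([13.9559, 45.8558]), 1.3512279987335205, np.float64(-88.44309334750415), np.float64(0.15919412387987075))
(1289, array([ 504.1281, -255.2257]), array([49.2418, 14.3076]), 10.523011207580566, np.float64(-169.56321920606183), np.float64(0.12279657147640702))
top [(array([ 0.5991, -0.2412,  0.1484]), 0.85)]
(295, array([ 599.145 , -236.2685]), array([13.0297, 44.6024]), 1.2364896535873413, np.float64(-89.67768318582844), np.float64(0.15911612648483964))
(331, array([ 504.6866, -255.4178]), array([49.9962, 14.6218]), 11.193504333496094, np.float64(-168.8408701148115), np.float64(0.12276844460308778))
```

The plunger is latched 20 mm up: its bar top rose from 0.139 to 0.159, and the fingers are clear of it. Next I'll go over the carrier handle.

Call:
{"method": "play_rows", "body": {"plan": [[0, -15.9, 2.6, 0, 0, 0, -1], [0, -15.9, 2.6, 0, 0, 0, -1], [0, -15.9, 2.6, 0, 0, 0, -1], [0, -15.9, 2.6, 0, 0, 0, -1], [0, -15.9, 2.7, 0, 0, 0, -1], [0, -15.9, 2.7, 0, 0, 0, -1], [0, 0, 0, 0.1, 0, 0, -1], [0, 0, 0, 0.1, 0, 0, -1], [0, 0, 0, 0.1, 0, 0, -1], [0, 0, 0, 0.1, 0, 0, -1], [0, 0, 0, 0.1, 0, 0, -1], [0, 0, 0, 0.1, 0, 0, -1], [0, 0, 0, 0.1, 0, 0, -1], [0, 0, 0, 0.1, 0, 0, -1], [0, 0, 0, 0.1, 0, 0, -1], [0, 0, 0, 0.1, 0, 0, -1], [0, 0, 0, 0.1, 0, 0, -1], [0, 0, 0, 0.1, 0, 0, -1], [0, 0, 0, 0.1, 0, 0, -1], [0, 0, 0, 0.1, 0, 0, -1]]}}

```text
clock: 9.78
eef_pos: [0.5032, -0.2546, 0.227]
tool_rot: [-0.703, -0.067, 0.705, -0.066]
ft_force: [0.1, -0.0, 0.2]
grip_width: 0.0855
```

Call:
{"method": "play_rows", "body": {"plan": [[20, 0, 0, 0, 0, 0, -1], [20, 0, 0, 0, 0, 0, -1], [20, 0, 0, 0, 0, 0, -1], [0, 0, 0, 0, 0, 0, -1]]}}

```text
clock: 10.12
eef_pos: [0.5006, -0.2533, 0.1629]
tool_rot: [-0.701, -0.07, 0.707, -0.066]
ft_force: [-0.9, -0.0, 0.4]
grip_width: 0.0855
```

```bash
python3 - <<'E'
from h import *
o,r=state()
p=camera('wrist'); w=cloud(p)
b=bar(w,p['frame'],(.5045,-.2555),.1,.15); print(b)
d=np.r_[b[1]/1000,.093]-o['eef_pos']; print('tool move mm',r.T@d*1000)
E
```

```text
t 10.12 tcp [ 0.5006 -0.2533  0.1629] F [-0.8754 -0.0347  0.3938] w 0.0855
[[-0.0091  0.1926 -0.9812]
 [ 0.0046 -0.9813 -0.1926]
 [-0.9999 -0.0063  0.008 ]]
(1821, array([ 504.3163, -255.4549]), array([49.4116, 13.7864]), 11.030158996582031, np.float64(-168.76485090489766), np.float64(0.12326893755755122))
tool move mm [69.8921  3.271  -3.8298]
```

Call:
{"method": "play_rows", "body": {"plan": [[0, 3.3, -3.8, 0, 0.008, 0.006, -1], [20, 0, 0, 0, 0, 0, -1], [20, 0, 0, 0, 0, 0, -1], [18, 0, 0, 0, 0, 0, -1], [11, 0, 0, 0, 0, 0, -1], [0, 0, 0, 0, 0, 0, -1], [0, 0, 0, 0, 0, 0, -1]]}}

```text
clock: 10.75
eef_pos: [0.5095, -0.2581, 0.1002]
tool_rot: [0.707, 0.066, -0.7, 0.07]
ft_force: [0.2, 0.6, 0.2]
grip_width: 0.0853
```

```bash
python3 - <<'E'
from h import *
o,r=state()
d=np.r_[.5043,-.2554,.093]-o['eef_pos']; print('tool move mm',r.T@d*1000)
E
```

```text
t 10.75 tcp [ 0.5095 -0.2581  0.1002] F [0.1657 0.6349 0.2302] w 0.0853
[[ 0.0101  0.1925 -0.9812]
 [-0.0049 -0.9813 -0.1926]
 [-0.9999  0.0068 -0.009 ]]
tool move mm [ 7.1238 -3.7011  4.6008]
```

Call:
{"method": "play_rows", "body": {"plan": [[0, 0, 0, 0, 0, 0, -1], [0, 0, 0, 0, 0, 0, -1], [0, 0, 0, 0, 0, 0, -1], [0, 0, 0, 0, 0, 0, -1]]}}

```text
clock: 11.08
eef_pos: [0.5094, -0.2581, 0.1003]
tool_rot: [0.707, 0.066, -0.7, 0.071]
ft_force: [0.5, 0.4, 0.1]
grip_width: 0.0856
```

```bash
python3 - <<'E'
from h import *
o,r=state(); print(o['joint_vel'])
d=np.r_[.5043,-.2554,.093]-o['eef_pos']; print('tool move mm',r.T@d*1000)
E
```

```text
t 11.08 tcp [ 0.5094 -0.2581  0.1003] F [0.4599 0.3547 0.1413] w 0.0856
[[ 0.0107  0.1925 -0.9812]
 [-0.0051 -0.9813 -0.1926]
 [-0.9999  0.0071 -0.0095]]
[-0.0003  0.004  -0.0089 -0.0017  0.0005  0.0008]
tool move mm [ 7.2593 -3.6441  4.5299]
```

Call:
{"method": "play_rows", "body": {"plan": [[4, -3.5, 4.2, 0, -0.009, -0.007, -1], [3, 0, 0, 0, 0, 0, -1], [0, 0, 0, 0, 0, 0, -1], [0, 0, 0, 0, 0, 0, -1], [0, 0, 0, 0, 0, 0, -1]]}}

```text
clock: 11.5
eef_pos: [0.5039, -0.2551, 0.0921]
tool_rot: [-0.703, -0.069, 0.704, -0.068]
ft_force: [-0.2, 0.2, 0.2]
grip_width: 0.0857
```

```bash
python3 - <<'E'
from h import *
o,r=state()
d=np.r_[.5043,-.2554,.093]-o['eef_pos']; print('tool move mm',r.T@d*1000)
p=camera('top'); w=cloud(p); print(bar(w,p['frame'],(.5045,-.2555),.1,.125))
E
```

```text
t 11.5 tcp [ 0.5039 -0.2551  0.0921] F [-0.1856  0.2263  0.2318] w 0.0857
[[-0.0015  0.1926 -0.9813]
 [ 0.0009 -0.9813 -0.1926]
 [-1.     -0.0012  0.0013]]
tool move mm [-0.9231  0.359  -0.2884]
(61, array([ 505.0436, -250.5218]), array([11.906 , 49.9688]), 89.56111907958984, np.float64(-174.57050440076532), np.float64(0.12150673978435789))
```

Well placed. Close on the handle.

Call:
{"method": "play_rows", "body": {"plan": [[0, 0, 0, 0, 0, 0, 1], [0, 0, 0, 0, 0, 0, 1], [0, 0, 0, 0, 0, 0, 1], [0, 0, 0, 0, 0, 0, 1], [0, 0, 0, 0, 0, 0, 1], [0, 0, 0, 0, 0, 0, 1], [0, 0, 0, 0, 0, 0, 1], [0, 0, 0, 0, 0, 0, 1], [0, 0, 0, 0, 0, 0, 1], [0, 0, 0, 0, 0, 0, 1]]}}

```text
clock: 12.38
eef_pos: [0.504, -0.2552, 0.0922]
tool_rot: [-0.703, -0.069, 0.704, -0.068]
ft_force: [-1.1, -0.9, -0.5]
grip_width: 0.0133
```

```bash
python3 - <<'E'
from h import *
o,r=state(); print(o['ft_torque'],o['joint_pos'])
E
```

```text
t 12.38 tcp [ 0.504  -0.2552  0.0922] F [-1.1187 -0.9458 -0.5307] w 0.0133
[[-0.0013  0.1925 -0.9813]
 [ 0.0007 -0.9813 -0.1925]
 [-1.     -0.0009  0.0012]]
[-0.1754 -0.0279  0.0201] [-0.4687  0.4633 -0.0491  1.0598  0.      2.4791]
```

Call:
{"method": "play_rows", "body": {"plan": [[0, 0, 4, 0, 0, 0, 1], [0, 0, 6, 0, 0, 0, 1], [0, 0, 6, 0, 0, 0, 1], [0, 0, 6, 0, 0, 0, 1], [0, 0, 0, 0, 0, 0, 1]]}}

```text
clock: 12.8
eef_pos: [0.4806, -0.2595, 0.0922]
tool_rot: [-0.703, -0.069, 0.705, -0.068]
ft_force: [-0.7, -0.3, -2.0]
grip_width: 0.0133
```

```bash
python3 - <<'E'
from h import *
o,r=state(); print('from start, tool axes',r.T@(o['eef_pos']-np.r_[.504,-.2552,.0922])*1000)
E
```

```text
t 12.8 tcp [ 0.4806 -0.2595  0.0922] F [-0.7369 -0.3158 -1.9547] w 0.0133
[[-0.0028  0.1915 -0.9815]
 [ 0.0012 -0.9815 -0.1915]
 [-1.     -0.0017  0.0025]]
from start, tool axes [ 0.0647 -0.2707 23.7843]
```

Call:
{"method": "play_rows", "body": {"plan": [[0, 0, 7, 0, 0, 0, 1], [0, 0, 7, 0, 0, 0, 1], [0, 0, 7, 0, 0, 0, 1], [0, 0, 7, 0, 0, 0, 1], [0, 0, 7, 0, 0, 0, 1], [0, 0, 7, 0, 0, 0, 1], [0, 0, 4, 0, 0, 0, 1], [0, 0, 0, 0, 0, 0, 1], [0, 0, 0, 0, 0, 0, 1]]}}

```text
clock: 13.55
eef_pos: [0.4372, -0.2684, 0.0924]
tool_rot: [-0.704, -0.069, 0.704, -0.068]
ft_force: [0.6, -0.4, -2.2]
grip_width: 0.0133
```

```bash
python3 - <<'E'
from h import *
o,r=state(); print('from start, tool axes',r.T@(o['eef_pos']-np.r_[.504,-.2552,.0922])*1000)
p=camera('side'); cv2.imwrite('pics/s3.png',cv2.resize(p['frame'][110:290,230:470,::-1],None,fx=3,fy=3))
E
```

```text
t 13.55 tcp [ 0.4372 -0.2684  0.0924] F [ 0.5668 -0.3958 -2.2439] w 0.0133
[[-0.0008  0.1922 -0.9814]
 [ 0.0007 -0.9814 -0.1922]
 [-1.     -0.0009  0.0007]]
from start, tool axes [-0.1812  0.1135 68.0968]
```

View pics/s3.png

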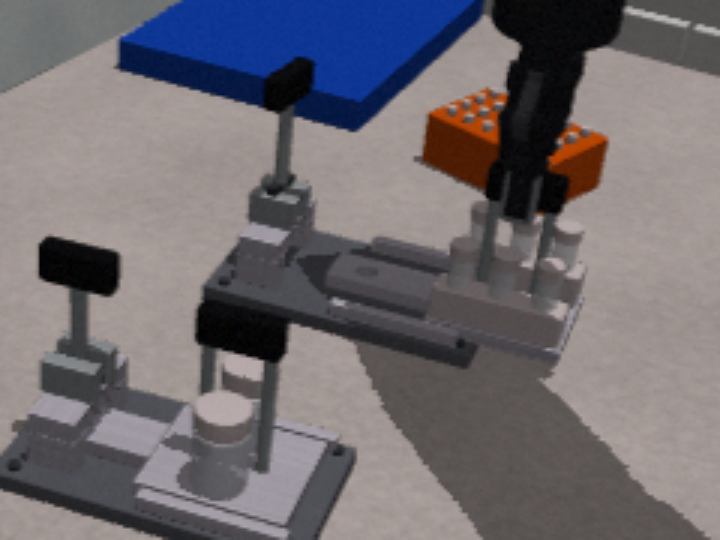

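The crop shows the tongue fully out from under the bridge at px (270,255) and the plunger still up. I'll lift.

Call:
{"method": "play_rows", "body": {"plan": [[-4, 0, 0, 0, 0, 0, 1], [-8, 0, 0, 0, 0, 0, 1], [-12, 0, 0, 0, 0, 0, 1], [-15, 0, 0, 0, 0, 0, 1], [-15, 0, 0, 0, 0, 0, 1], [-15, 0, 0, 0, 0, 0, 1], [-15, 0, 0, 0, 0, 0, 1], [-15, 0, 0, 0, 0, 0, 1], [-15, 0, 0, 0, 0, 0, 1], [-15, 0, 0, 0, 0, 0, 1], [-15, 0, 0, 0, 0, 0, 1], [-14, 0, 0, 0, 0, 0, 1], [-8, 0, 0, 0, 0, 0, 1], [-4, 0, 0, 0, 0, 0, 1], [0, 0, 0, 0, 0, 0, 1], [0, 0, 0, 0, 0, 0, 1]]}}

```text
clock: 14.93
eef_pos: [0.4374, -0.2682, 0.262]
tool_rot: [-0.703, -0.069, 0.704, -0.068]
ft_force: [-0.3, 0.2, -2.3]
grip_width: 0.0133
```

Call:
{"method": "play_rows", "body": {"plan": [[0, 0, 0, -0.03, 0, 0, 1], [0, 0, 0, -0.06, 0, 0, 1], [0, 0, 0, -0.08, 0, 0, 1], [0, 0, 0, -0.08, 0, 0, 1], [0, 0, 0, -0.08, 0, 0, 1], [0, 0, 0, -0.08, 0, 0, 1], [0, 0, 0, -0.08, 0, 0, 1], [0, 0, 0, -0.08, 0, 0, 1], [0, 0, 0, -0.08, 0, 0, 1], [0, 0, 0, -0.08, 0, 0, 1], [0, 0, 0, -0.08, 0, 0, 1], [0, 0, 0, -0.08, 0, 0, 1], [0, 0, 0, -0.06, 0, 0, 1], [0, 0, 0, -0.03, 0, 0, 1], [0, 0, 0, 0, 0, 0, 1], [0, 0, 0, 0, 0, 0, 1]]}}

```text
clock: 16.27
eef_pos: [0.4371, -0.2681, 0.2613]
tool_rot: [-0.588, -0.392, 0.589, -0.39]
ft_force: [-0.2, -0.4, -2.5]
grip_width: 0.0129
```

```bash
python3 - <<'E'
from h import *
o,r=state(); print(o['joint_pos'])
d=np.r_[.532,.262,o['eef_pos'][2]]-o['eef_pos']; print('tool move mm',r.T@d*1000)
p=camera('wrist'); cv2.imwrite('pics/w4.png',p['frame'][:,:,::-1])
E
```

```text
t 16.27 tcp [ 0.4371 -0.2681  0.2613] F [-0.1852 -0.3601 -2.5263] w 0.0129
[[-0.0028  0.9219 -0.3874]
 [ 0.0018 -0.3874 -0.9219]
 [-1.     -0.0033 -0.0006]]
[-0.5503  0.2583  0.1063  1.4221  0.0001  1.4184]
tool move mm [   0.6951 -117.894  -525.4839]
```

View pics/w4.png

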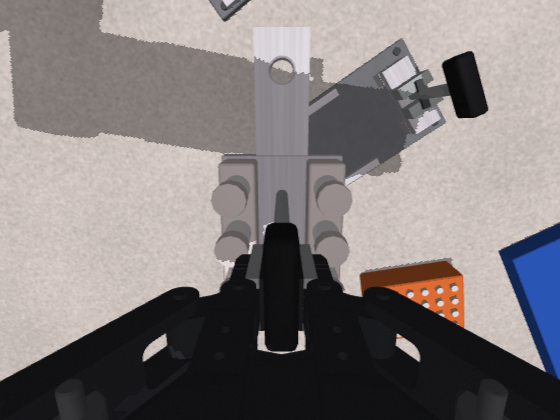

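The wrist view shows the carrier hanging level in the grip (handle at px (282,285), tongue up), with the dock behind it empty and its plunger turned. I'll carry it to the mat.

Call:
{"method": "play_rows", "body": {"plan": [[0, -2.6, -11.5, 0, 0, 0, 1], [0, -4.5, -20.2, 0, 0, 0, 1], [0, -6.5, -28.9, 0, 0, 0, 1], [0, -6.5, -28.9, 0, 0, 0, 1], [0, -6.5, -28.9, 0, 0, 0, 1], [0, -6.5, -28.9, 0, 0, 0, 1], [0, -6.5, -28.9, 0, 0, 0, 1], [0, -6.5, -28.9, 0, 0, 0, 1], [0, -6.5, -28.9, 0, 0, 0, 1], [0, -6.5, -28.9, 0, 0, 0, 1], [0, -6.5, -28.9, 0, 0, 0, 1], [0, -6.5, -28.9, 0, 0, 0, 1], [0, -6.5, -28.9, 0, 0, 0, 1], [0, -6.5, -28.9, 0, 0, 0, 1], [0, -6.5, -28.9, 0, 0, 0, 1], [0, -6.5, -28.9, 0, 0, 0, 1], [0, -6.5, -28.9, 0, 0, 0, 1], [0, -6.5, -28.9, 0, 0, 0, 1], [0, -4.5, -20.2, 0, 0, 0, 1], [0, -2.6, -11.5, 0, 0, 0, 1]]}}

```text
clock: 17.98
eef_pos: [0.5312, 0.2655, 0.262]
tool_rot: [-0.588, -0.393, 0.589, -0.392]
ft_force: [-0.1, -0.3, -1.7]
grip_width: 0.013
```

Call:
{"method": "play_rows", "body": {"plan": [[0, 0, 0, 0, 0, 0, 1], [0, 0, 0, 0, 0, 0, 1], [0, 0, 0, 0, 0, 0, 1], [0, 0, 0, 0, 0, 0, 1]]}}

```text
clock: 18.32
eef_pos: [0.5317, 0.261, 0.2629]
tool_rot: [-0.589, -0.391, 0.589, -0.391]
ft_force: [-0.3, -0.4, -2.2]
grip_width: 0.0136
```

```bash
python3 - <<'E'
from h import *
o,r=state(); print(o['joint_pos'])
d=np.r_[.532,.262,.086]-o['eef_pos']; print('tool move mm',r.T@d*1000)
p=camera('top')
for n in ('top','side'):
    p=camera(n)
    for t in ('tube_carrier_grip','mat_center'): print(n,t,[(np.round(d['centre'],4),round(d['confidence'],2)) for d in pinpoint(t,p)[:2]])
E
```

```text
t 18.32 tcp [0.5317 0.261  0.2629] F [-0.2947 -0.3598 -2.2028] w 0.0136
[[-0.0013  0.9216 -0.3881]
 [ 0.0004 -0.3881 -0.9216]
 [-1.     -0.0014  0.0001]]
[0.4559 0.4216 0.3422 1.4924 0.0009 2.4253]
tool move mm [176.8504   0.167   -1.0967]
top tube_carrier_grip [(array([0.5298, 0.2601, 0.2824]), 0.62)]
top mat_center [(array([0.5349, 0.2642, 0.0045]), 0.97)]
side tube_carrier_grip [(array([0.5317, 0.2648, 0.2824]), 0.7)]
side mat_center [(array([0.5293, 0.264 , 0.0016]), 0.71), (array([ 0.6018, -0.2358,  0.1487]), 0.37)]
```

Call:
{"method": "play_rows", "body": {"plan": [[8, 0, 0, 0, 0, 0, 1], [14, 0, 0, 0, 0, 0, 1], [18, 0, 0, 0, 0, 0, 1], [18, 0, 0, 0, 0, 0, 1], [18, 0, 0, 0, 0, 0, 1], [18, 0, 0, 0, 0, 0, 1], [18, 0, 0, 0, 0, 0, 1], [18, 0, 0, 0, 0, 0, 1], [16, 0, 0, 0, 0, 0, 1], [10, 0, 0, 0, 0, 0, 1], [6, 0, 0, 0, 0, 0, 1], [4, 0, 0, 0, 0, 0, 1], [0, 0, 0, 0, 0, 0, 1], [0, 0, 0, 0, 0, 0, 1], [0, 0, 0, 0, 0, 0, 1]]}}

```text
clock: 19.92
eef_pos: [0.5324, 0.2627, 0.0978]
tool_rot: [0.589, 0.392, -0.588, 0.391]
ft_force: [-0.5, -0.5, -3.4]
grip_width: 0.013
```

Call:
{"method": "play_rows", "body": {"plan": [[2, 0, 0, 0, 0, 0, 1], [2, 0, 0, 0, 0, 0, 1], [2, 0, 0, 0, 0, 0, 1], [0, 0, 0, 0, 0, 0, 1], [0, 0, 0, 0, 0, 0, 1]]}}

```text
clock: 20.33
eef_pos: [0.5314, 0.2623, 0.0904]
tool_rot: [-0.588, -0.392, 0.589, -0.391]
ft_force: [0.3, -0.2, -1.9]
grip_width: 0.0129
```

Call:
{"method": "play_rows", "body": {"plan": [[1, 0, 0, 0, 0, 0, 1], [1, 0, 0, 0, 0, 0, 1], [1, 0, 0, 0, 0, 0, 1], [1, 0, 0, 0, 0, 0, 1], [0, 0, 0, 0, 0, 0, 1], [0, 0, 0, 0, 0, 0, 1]]}}

```text
clock: 20.83
eef_pos: [0.5315, 0.2624, 0.0865]
tool_rot: [-0.588, -0.392, 0.589, -0.391]
ft_force: [-0.1, -0.1, -2.2]
grip_width: 0.0131
```

Call:
{"method": "play_rows", "body": {"plan": [[1, 0, 0, 0, 0, 0, 1], [0.7, 0, 0, 0, 0, 0, 1], [0, 0, 0, 0, 0, 0, 1], [0, 0, 0, 0, 0, 0, 1]]}}

```text
clock: 21.17
eef_pos: [0.5318, 0.2625, 0.0852]
tool_rot: [-0.589, -0.392, 0.589, -0.391]
ft_force: [1.0, 0.3, -0.0]
grip_width: 0.013
```

The weight has come off the wrist, so the carrier is touching the mat. I'll press slightly, hold, and look before releasing.

Call:
{"method": "play_rows", "body": {"plan": [[0.6, 0, 0, 0, 0, 0, 1], [0, 0, 0, 0, 0, 0, 1], [0, 0, 0, 0, 0, 0, 1], [0, 0, 0, 0, 0, 0, 1]]}}

```text
clock: 21.5
eef_pos: [0.532, 0.2625, 0.0851]
tool_rot: [0.589, 0.392, -0.589, 0.391]
ft_force: [-0.2, -0.5, 4.7]
grip_width: 0.0131
```

```bash
python3 - <<'E'
from h import *
o,r=state()
p=camera('side'); cv2.imwrite('pics/s5.png',cv2.resize(p['frame'][130:420,20:410,::-1],None,fx=2,fy=2))
E
```

```text
t 21.5 tcp [0.532  0.2625 0.0851] F [-0.2365 -0.5198  4.6918] w 0.0131
[[-0.0001  0.9222 -0.3867]
 [ 0.0012 -0.3867 -0.9222]
 [-1.     -0.0006 -0.0011]]
```

View pics/s5.png

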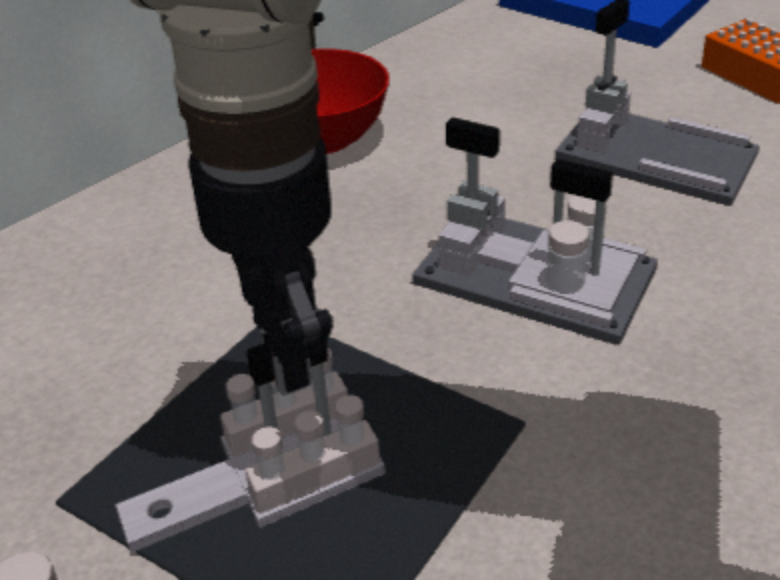

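The carrier stands upright on the middle of the mat (px ~(305,440)). The jar carrier hasn't moved and the plunger is still up. I'll open and rise.

Call:
{"method": "play_rows", "body": {"plan": [[0, 0, 0, 0, 0, 0, -1], [0, 0, 0, 0, 0, 0, -1], [0, 0, 0, 0, 0, 0, -1], [0, 0, 0, 0, 0, 0, -1], [0, 0, 0, 0, 0, 0, -1], [0, 0, 0, 0, 0, 0, -1], [0, 0, 0, 0, 0, 0, -1], [0, 0, 0, 0, 0, 0, -1], [0, 0, 0, 0, 0, 0, -1], [-6, 0, 0, 0, 0, 0, -1], [-12, 0, 0, 0, 0, 0, -1], [-18, 0, 0, 0, 0, 0, -1], [-20, 0, 0, 0, 0, 0, -1], [-20, 0, 0, 0, 0, 0, -1], [-20, 0, 0, 0, 0, 0, -1], [-20, 0, 0, 0, 0, 0, -1], [-10, 0, 0, 0, 0, 0, -1], [0, 0, 0, 0, 0, 0, -1], [0, 0, 0, 0, 0, 0, -1], [0, 0, 0, 0, 0, 0, -1]]}}

```text
clock: 23.22
eef_pos: [0.5311, 0.262, 0.209]
tool_rot: [-0.588, -0.392, 0.59, -0.391]
ft_force: [-0.2, 0.4, -0.1]
grip_width: 0.0854
```

```bash
python3 - <<'E'
from h import *
state()
p=camera('wrist'); w=cloud(p); print('carrier bar',bar(w,p['frame'],(.532,.262),.1,.13))
p=camera('top'); w=cloud(p)
print('plunger',bar(w,p['frame'],(.599,-.237),.13,.18)); print('jar',bar(w,p['frame'],(.4888,-.0168),.1,.15))
for n in ('top','side','wrist'):
    p=camera(n)
    for t in ('tube_carrier_grip','mat_center'): print(n,t,[(np.round(d['centre'],4),round(d['confidence'],2)) for d in pinpoint(t,p)[:2]])
    if n=='side': cv2.imwrite('pics/s6.png',p['frame'][:,:,::-1])
E
```

```text
t 23.22 tcp [0.5311 0.262  0.209 ] F [-0.2463  0.4278 -0.1073] w 0.0854
[[-0.0032  0.9222 -0.3866]
 [-0.0002 -0.3866 -0.9222]
 [-1.     -0.0029  0.0014]]
carrier bar (1137, array([532.5316, 262.6454]), array([49.5115, 13.7346]), 65.59930419921875, np.float64(-113.4591114857432), np.float64(0.11629813382552273))
plunger (296, array([ 599.241 , -236.4832]), array([13.2474, 44.9394]), 0.8994265794754028, np.float64(-89.57220511268446), np.float64(0.15911644369991407))
jar (209, array([490.46  , -17.1759]), array([48.53  , 13.4203]), 14.35007095336914, np.float64(-165.54217763119772), np.float64(0.12335183949193029))
top tube_carrier_grip [(array([0.531 , 0.2604, 0.106 ]), 0.73)]
top mat_center []
side tube_carrier_grip [(array([0.531 , 0.2637, 0.102 ]), 0.63)]
side mat_center []
wrist tube_carrier_grip [(array([0.5301, 0.2612, 0.1039]), 0.55)]
wrist mat_center []
```

View pics/s6.png

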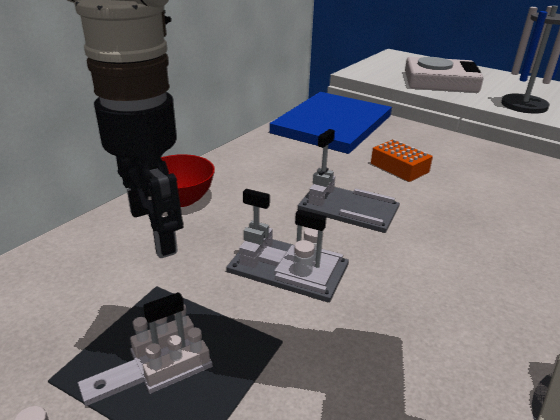

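The carrier stands free at px (165,345) on the mat, the plunger is up at (325,140), the jar carrier is in place, and the gripper is clear. I'll hand the job in.

```bash
python3 -c "
from workcell import *
print(job_done())"
```

```text
the job is handed in; nothing more can be done
None
```

The tube carrier is standing upright on the middle of the mat. I pulled its plunger up, twisted it about 80°, and let go before drawing the carrier out. I then carried it across, set it down while still gripping it, released it, and raised the gripper clear. The job was handed in at about 23 s of the 64 s allowed.

**Last checks**
- **Carrier:** its handle was at (0.5325, 0.2626), about 3 mm from my estimate of the mat's centre. The bar top was at 0.116 m, matching the expected standing height.
- **Plunger:** still latched 20 mm up, with its top at 0.159 m against 0.139 m at the start.
- **Jar carrier:** unmoved to within 1 mm.
- **Gripper:** open and clear, with no contact force.

**Disagreements**
- **Mat centre:** camera estimates differed by about 5 mm. The final pictures gave no mat reading because the carrier covered it.
- **Arm position:** just before I gripped the carrier, the arm was about 5 mm and 0.01 rad off its target. I corrected that first.

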